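# Set the lens polisher to fast and start it

## Task

Set the bench lens polisher to fast and start it: with your fingertips push the orange T-handled speed lever away from the front of the machine, on past the click of the first position (slow) and fully home against the second stop (fast), without forcing anything. Only then press the green start button right down and let it come up again. Do not press the red button, and leave everything that stands around where it is.

Things in the scene. Friction and masses are not known exactly. Their poses are not given: they have to be found in the camera images.
- polisher: Cream bench polisher fixed to the worktop, housing 220 x 220 mm, flat top 55 mm above the worktop. Origin: centre of its underside; x points from its front (buttons) to its back, y to its left, z up. On top: grey bowl 120 mm across centred at x +35, y +40 mm, rim 78 mm above the worktop; speed lever on the right; two buttons at the front left.
- speed_lever (a joint): Lever angle, rad: 0 = off, leaning 0.55 rad to the front; 0.56 = first detent, slow, upright (one orange dot); 1.10 = second stop, fast, leaning to the back (two dots; hard stop). Hinge axis along the polisher's y at x -20, y -75, height 50 mm, between two dark round cheeks reaching 83 mm high. 6 to 9 N at the handle push it over each click; then it springs on to the next position and stays.
- lever_grip (a point): Middle of the orange T-handle at the end of the lever, 80 mm from the hinge axis. The handle is a round bar 20 mm thick and 56 mm long, along the polisher's y, 118 mm above the worktop in the off and fast positions and 130 mm when upright. The stem below it is 9 mm thick.
- start_button (a joint): Green start button travel, m: 0 = up, 0.006 = right down. Pressed straight down against a spring, about 5 N at the bottom; it comes up by itself.
- start_button_top (a point): Centre of the top face of the green start button, 28 mm across, on the polisher at x -76, y +5 mm, 77 mm above the worktop.
- stop_button (a joint): Red button travel, m: 0 = up, 0.006 = right down.
- stop_button_top (a point): Centre of the top face of the red button, 28 mm across, 70 mm to the left of the green one. Not to be pressed.
- marker_pink: Bystander: pink marker pen, 112 x 18 x 20 mm, lying in front of the polisher. Origin: centre of its underside.
- clip_bracket: Bystander: grey clip bracket, 66 x 45 x 29 mm, on the right. Origin: centre of its underside.
- lens_blank_1: Bystander: clear round lens blank, 66 mm across, 9 mm thick, lying flat near the front edge. Origin: centre of its underside.
- lens_tray_0: Bystander: small open blue lens box, 35 x 58 x 24 mm, on the left. Origin: centre of its underside.
- lens_spray: Bystander: dark spray bottle, 37 mm across, 130 mm tall, on the left. Origin: centre of its underside.
- pliers_1: Bystander: optician's pliers with blue handles, 136 x 40 x 11 mm, lying on the far left. Origin: centre of its underside.

How it is judged:
On the way, in this order (a step that is already met when the one before it is completed fails the run):
1. the speed lever is fully home at its second stop (beyond 1.02 rad) (value of joint speed_lever above 1.02 rad), for 0.2 s.
2. the green button is pressed at least 4 mm while the lever is at its second stop (value of joint start_button above 0.004 m and value of joint speed_lever above 1.02 rad), for 0.05 s.
At the end, for the whole second after the job is handed in: The speed lever stands at its second stop (beyond 1.02 rad of 1.10) and at rest, the green and the red button are up (within 2 mm), and every bystander is within 20 mm of where it started (value of joint speed_lever above 1.02 rad and value of joint each of start_button, stop_button below 0.002 m and velocity of joint speed_lever between -0.05 and 0.05 rad/s and distance of each of marker_pink, clip_bracket, lens_blank_1, lens_tray_0, lens_spray, pliers_1 from where it was at the start of the episode below 0.02 m); the robot touches nothing.
It fails at once if the green button is pressed (over 3 mm) before the lever is at its second stop (value of joint start_button above 0.003 m and value of joint speed_lever below 0.95 rad).
It fails at once if the red button is pressed (over 3 mm) (value of joint stop_button above 0.003 m).
It fails at once if the machine is forced: the fingers press on it, its lever or its buttons with over 60 N (contact force between the fingers and polisher above 60 N).
It fails at once if a bystander is moved by more than 20 mm or lifted (distance of any of marker_pink, clip_bracket, lens_blank_1, lens_tray_0, lens_spray, pliers_1 from where it was at the start of the episode above 0.02 m).
It also fails if it takes over 42 s, if anything falls off the work surface, if the arm or the gripper's body presses on something with over 40 N, if the wrist force passes 120 N, or if a joint passes its speed limit or range.

## Robot

A 7-joint arm with a two-finger parallel gripper is mounted at the origin on a cart in front of the work surface, level with it; the furniture and walls round the work are solid. World frame = base frame: x ahead of the robot, y to its left, z up, the work surface at z = 0. Lengths are in m, angles in rad, forces in N, time in s.
With the tool pointing down it reaches from about 0.4 to 0.85 m from the base axis. Payload 6.9 kg.
Tool frame: the origin (TCP) lies midway between the tips of the shut fingers; the grasp point (between the pads) lies behind it (ctrl.pinch_z is the z of the grasp point in the tool frame, in m); z points along the fingers, y is the direction in which the jaws open and shut (so a half turn about z gives the same grasp; the last joint's range is limited). The gripper opens to 85 mm and grips with 20 to 120 N. Pads are 22 mm wide; open, the fingers measure 114 mm over their backs; the gripper's body (76 mm by 85 mm) begins 54 mm behind the grasp point. The pads swing forward as they close: fully open they stand 13 mm farther back than shut.
Start: joints at [-1.002, 0.507, -0.238, 1.5, 0.126, 1.149, -0.155], TCP at [0.28, 0.559, 0.231] pointing down, gripper open.
Joint ranges: [-3.08, 3.08], [-0.24, 2.05], [-1.43, 1.35], [0, 2.5], [-1.52, 4.66], [0.17, 1.96], [-2.89, 2.89]. Speed limits (rad/s): [2.39, 2.39, 3.14, 3.14, 3.14, 3.14, 3.14].

## Interface

Orientations are given as a unit quaternion [w, x, y, z].
In Python, from station import ctrl, get_state, vision, ticket, models gives the robot as it stands. Calls block until the motion is done:
- ctrl.movep(position, orientation): joint-space move of the TCP to a pose.
- ctrl.movel(position, frame=None, max_speed=0.15): straight line of the TCP; frame=None keeps the orientation; max_speed is the mean speed in m/s.
- ctrl.set_joints(angles): joint-space move.
- ctrl.ungrasp() and ctrl.close_gripper(force=None): open the fingers fully, or close them until they stop; force is the grip in N (None keeps the last).
- ctrl.pause(seconds).
- ctrl.ik(position, orientation): joint angles nearest the present ones, or None.
- get_state(): the state.
- vision.grab_frame(name): name is "scene" or "top"; returns (picture, depth): 420x560x3 uint8, blue, green, red; 420x560 float32, m along the optical axis (not along the pixel's ray), 0 where there is no reading.
- vision.camera_info(name): a dict with "mtx" (3x3 intrinsics, pixels), "R" (3x3) and "t" (3): a world point X has camera coordinates R X + t. Camera axes: x right, y down, z forward; pixel columns grow to the right and rows downward; lengths in m; the calibration is good to about 2 mm. A picture is of the moment at which its call begins. camera_info takes no time and is no camera call.
A pose or a line that the arm cannot do raises ctrl.Unreachable and nothing moves.
- ticket.close_job(): hands the job in, once; it reports no verdict.
Trained networks look in the newest picture that a camera, given by its name, has taken for a name from the list of things; names that differ only in an ending like _2 or _b are one class to them, and where a whole thing is asked for, a point or a joint stands for the part that bears it (a point fixed in the world has none). Each returns a list of dicts, best first, with "p" (0 to 1); they miss things now and then, are a little off and sometimes report something else, mostly with a low value. They report only what shows in the picture. A call takes as long as a camera call.
- models.recognise(camera, target): "point" ([column, row] in pixels, amid what is visible of it).
- models.masks_of(camera, target): "mask" (420x560 bool, what is visible of it) and "point" ([column, row] in pixels, amid what is visible of it).
The state is a dict: "time": time; "qpos": joint angles; "qd": joint speeds; "tau": joint torques, N m; "tcp_pos": TCP position; "eef_rot": TCP orientation; "contact_force": force on the tool from outside, world axes, zero at the start; "wrist_torque": the same for the moment, N m; "width": finger opening in m.
Only numpy, scipy, OpenCV 4.12 (cv2) and the standard library are available. Lean on these libraries where they do the work, as an engineer would, in place of code of your own. Each camera call takes 0.05 s, during which the arm holds its last target.

## Working session

There is one attempt and no reset: what is moved stays moved. The work goes in short steps, each a Python script; the robot and the scene stay as the last script left them, time stands still between calls to the robot, and variables do not carry over. Pictures are saved under pics/ and viewed, and the job is handed in when it is done.

```bash
ls; mkdir -p pics; cat > h.py <<'E'
import numpy as np, cv2
from station import ctrl, get_state, vision, ticket, models
def proj(cam,X):
    c=vision.camera_info(cam); p=np.array(c["R"])@np.array(X)+np.array(c["t"]).ravel(); u=np.array(c["mtx"])@p; return u[:2]/u[2]
def unproj(cam,u,v,d):
    c=vision.camera_info(cam); p=np.linalg.inv(c["mtx"])@np.array([u,v,1])*d
    return np.array(c["R"]).T@(p-np.array(c["t"]).ravel())
def cloud(cam,dep):
    c=vision.camera_info(cam); v,u=np.mgrid[:dep.shape[0],:dep.shape[1]]
    p=(np.stack([u,v,np.ones_like(u)],-1)*dep[...,None])@np.linalg.inv(c["mtx"]).T
    return (p-np.array(c["t"]).ravel())@np.array(c["R"])
E
python3 - <<'E'
from h import *
for c in ("scene","top"):
    im,d=vision.grab_frame(c); cv2.imwrite(f"pics/{c}0.png",im); P=cloud(c,d); np.save(f"{c}P.npy",P)
    for n in ("polisher","lever_grip","start_button_top","stop_button_top","speed_lever"):
        for r in models.masks_of(c,n)[:2]:
            m=r["mask"]&(d>0); print(c,n,round(r["p"],2),r["point"],m.sum(),np.median(P[m],0).round(3) if m.any() else None)
s=get_state();print(s["time"],s["tcp_pos"],s["eef_rot"],s["width"],ctrl.pinch_z,s["contact_force"])
E
```

```text
pics
scene polisher 0.9 [340.2, 237.8] 3720 [ 0.532 -0.203  0.055]
scene lever_grip 0.45 [350.5, 231.0] 138 [ 0.499 -0.251  0.122]
scene start_button_top 0.52 [325.3, 233.7] 39 [ 0.504 -0.166  0.076]
top polisher 0.69 [328.3, 195.7] 3620 [ 0.578 -0.186  0.056]
top lever_grip 0.64 [347.7, 208.2] 103 [ 0.507 -0.249  0.124]
top lever_grip 0.42 [412.0, 242.2] 209 [ 0.396 -0.501  0.013]
top stop_button_top 0.42 [299.9, 207.0] 44 [ 0.526 -0.096  0.077]
top speed_lever 0.61 [345.7, 204.3] 125 [ 0.508 -0.249  0.123]
top speed_lever 0.16 [318.7, 213.0] 53 [ 0.51  -0.162  0.076]
0.6 [0.27959358 0.55895733 0.23128006] [-5.85820311e-06  2.29828329e-01  9.73231185e-01 -1.64422916e-05] 0.08527885286781473 -0.0187 [-0.21413166  0.22930963 -0.2119309 ]
```

View pics/scene0.png

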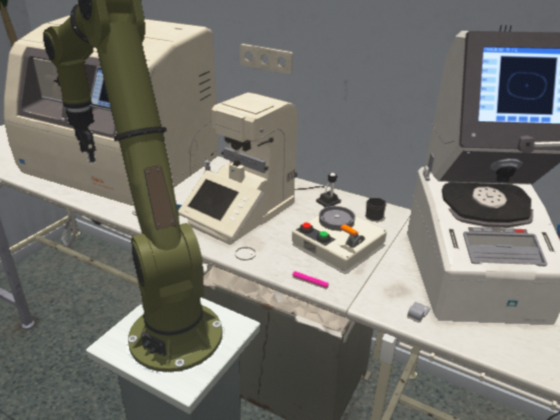

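View pics/top0.png

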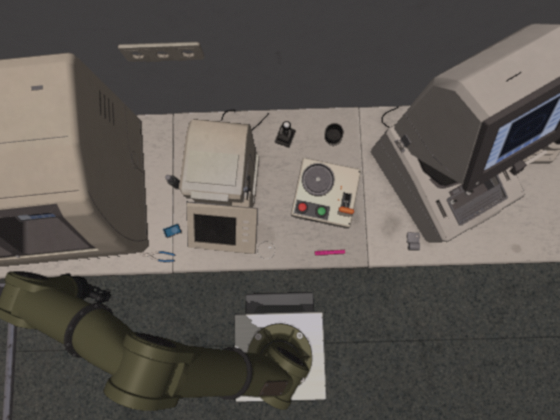

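```bash
python3 - <<'E'
from h import *
# housing top plane pts
for c in ("top","scene"):
    P=np.load(f"{c}P.npy"); 
    m=(np.abs(P[...,2]-.055)<.004)&(P[...,0]>.4)&(P[...,0]<.85)&(P[...,1]<.1)&(P[...,1]>-.4)
    # largest component
    n,l,st,_=cv2.connectedComponentsWithStats(m.astype(np.uint8)); k=1+np.argmax(st[1:,4]); 
    q=P[l==k][:,:2].astype(np.float32); r=cv2.minAreaRect(q*1000); print(c,r, len(q)); print(cv2.boxPoints(r).round())
    b=(np.abs(P[...,2]-.078)<.004)&(P[...,0]>.4)&(P[...,0]<.85)&(P[...,1]<.1)&(P[...,1]>-.4)
    im=cv2.imread(f"pics/{c}0.png")
    cv2.imwrite(f"pics/{c}0z.png",cv2.resize(im[140:300,250:430],None,fx=4,fy=3.7,interpolation=cv2.INTER_CUBIC))
    hsv=cv2.cvtColor(im,cv2.COLOR_BGR2HSV)
    reg=(P[...,0]>.4)&(P[...,0]<.85)&(P[...,1]<.1)&(P[...,1]>-.4)&(P[...,2]>.065)
    for nm,lo,hi in (("or",5,22),("gr",40,85),("red",170,180),("red",0,4)):
        mm=(hsv[...,0]>=lo)&(hsv[...,0]<=hi)&(hsv[...,1]>120)&reg
        if mm.sum(): print(nm,mm.sum(),np.median(P[mm],0).round(4),P[mm].min(0).round(3),P[mm].max(0).round(3))
E
```

```text
top ((582.0619506835938, -186.8791046142578), (218.50970458984375, 218.4620361328125), 76.2563705444336) 1778
[[ 450. -267.]
 [ 662. -319.]
 [ 714. -107.]
 [ 502.  -55.]]
or 79 [ 0.5047 -0.2458  0.1257] [ 0.493 -0.27   0.071] [ 0.526 -0.221  0.131]
red 52 [ 0.526  -0.0977  0.0763] [ 0.515 -0.109  0.065] [ 0.541 -0.084  0.085]
scene ((579.6917724609375, -191.09434509277344), (219.14205932617188, 221.9998016357422), 76.1429443359375) 1431
[[ 446. -271.]
 [ 661. -324.]
 [ 714. -111.]
 [ 498.  -58.]]
or 104 [ 0.4986 -0.2489  0.1234] [ 0.489 -0.273  0.068] [ 0.601 -0.192  0.133]
gr 36 [ 0.5043 -0.1662  0.0763] [ 0.494 -0.179  0.068] [ 0.515 -0.149  0.081]
red 47 [ 0.5196 -0.1005  0.0751] [ 0.51  -0.114  0.065] [ 0.539 -0.082  0.082]
```

The polisher is at about (0.581, -0.189), yaw about -13.8°. The handle is orange at scene pixel (350,231), green is at (325,234) and red at (307,227), all of which agree with the given geometry. Next I check the obstacle heights along the path.

```bash
cat >> h.py <<'E'
from scipy.spatial.transform import Rotation as Ro
C=np.array([.581,-.189]); YAW=np.deg2rad(-13.8)
ex=np.array([np.cos(YAW),np.sin(YAW)]); ey=np.array([-ex[1],ex[0]])
def W(x,y,z): return np.r_[C+ex*x+ey*y,z]
def quat(flip):
    ty=np.r_[ey,0]*(-1 if flip else 1); tz=np.array([0,0,-1.]); tx=np.cross(ty,tz)
    return np.roll(Ro.from_matrix(np.c_[tx,ty,tz]).as_quat(),1)
def st(msg=""):
    s=get_state(); d=s["tcp_pos"][:2]-C; f=s["contact_force"]
    print(msg,"t%.2f"%s["time"],"pol x,y,z mm",(1000*np.r_[d@ex,d@ey,s["tcp_pos"][2]]).round(1),"F ex,ey,z",np.r_[f[:2]@ex,f[:2]@ey,f[2]].round(1)); return s
E
python3 - <<'E'
from h import *
P=np.vstack([np.load(f"{c}P.npy").reshape(-1,3) for c in ("top","scene")])
for y in np.arange(-.5,.6,.1):
    row=[]
    for x in np.arange(.2,.9,.1):
        m=(abs(P[:,0]-x-.05)<.05)&(abs(P[:,1]-y-.05)<.05); row.append(round(float(np.percentile(P[m,2],98)),2) if m.sum()>3 else None)
    print(round(y,1),row)
for f in (0,1):
    print(quat(f),ctrl.ik([.38,.1,.5],quat(f)),ctrl.ik(W(-.125,-.075,.25),quat(f)),ctrl.ik(W(-.125,-.075,.105),quat(f)),ctrl.ik(W(.005,-.075,.105),quat(f)))
E
```

```text
-0.5 [-0.74, 0.02, 0.19, 0.66, 0.69, 0.68, 0.6]
-0.4 [-0.74, 0.0, 0.0, 0.02, 0.28, 0.63, 0.01]
-0.3 [-0.74, 0.01, 0.12, 0.13, 0.08, 0.06, 0.06]
-0.2 [-0.74, 0.02, 0.07, 0.08, 0.08, 0.05, 0.02]
-0.1 [-0.74, 1.5, 0.05, 0.08, 0.06, 0.03, 0.11]
-0.0 [-0.74, 0.07, 0.14, 0.39, 0.39, 0.39, 0.01]
0.1 [0.78, 0.08, 0.14, 0.4, 0.4, 0.39, 0.05]
0.2 [0.8, 0.07, 0.14, 0.4, 0.4, 0.39, 0.01]
0.3 [0.76, 0.05, 0.12, 0.1, 0.13, 0.01, 0.0]
0.4 [0.71, 0.64, 0.47, 0.51, 0.53, 0.53, 0.53]
0.5 [0.66, 0.65, 0.48, 0.52, 0.54, 0.55, 0.55]
[0.         0.12013684 0.99275734 0.        ] [-3.67834887e-01  2.03024683e-02  4.98616103e-02  1.45243195e+00
 -1.01671202e-03  1.66888341e+00  1.01185779e+00] [ 0.11696626  0.31479083  0.43308901  1.79880755 -0.14949108  1.06020718
  1.93458817] [ 0.35198137  0.4664254   0.1188137   1.99925593 -0.08482117  0.68050776
  1.85413548] [ 0.35374392  0.62293586  0.06729841  1.66253578 -0.05188923  0.85786089
  1.77232654]
[-0.          0.99275734 -0.12013684  0.        ] [-0.7300519   0.01892736  0.42397796  1.45582676 -0.00782345  1.66851105
 -2.11855614] [-0.16599183  0.39645119  0.86939094  1.80178481 -0.33739497  1.09983595
 -0.99042719] [-0.14014207  0.6322043   0.91395023  2.00494884 -0.67880944  0.84102515
 -0.65035056] [ 0.02005989  0.71119201  0.65308113  1.66717498 -0.51295525  0.94108673
 -0.9460189 ]
```

```bash
python3 - <<'E'
from h import *
q=quat(0)
ctrl.movel([.26,.38,.40],max_speed=.25); st("a")
ctrl.movep([.38,.05,.46],q); st("b")
ctrl.close_gripper(30); st("closed")
ctrl.movep(W(-.125,-.075,.25),q); s=st("c"); print(s["qpos"].round(2),s["width"])
ctrl.movel(W(-.115,-.075,.108),max_speed=.12); st("d")
im,d=vision.grab_frame("scene"); cv2.imwrite("pics/s1.png",cv2.resize(im[130:310,230:430],None,fx=4,fy=3.3))
E
```

```text
a t1.73 pol x,y,z mm [-447.8  476.4  398.9] F ex,ey,z [-0.2  0.6 -0.5]
b t3.07 pol x,y,z mm [-252.4  185.4  459.5] F ex,ey,z [-0.2  0.3 -0.5]
closed t3.83 pol x,y,z mm [-252.2  184.1  460. ] F ex,ey,z [0.4 0.  0.2]
c t5.17 pol x,y,z mm [-124.5  -73.9  250.5] F ex,ey,z [-0.6 -0.1 -0.3]
[ 0.05  0.33  0.52  1.8  -0.19  1.07  1.97] 5.521348575068403e-05
d t6.51 pol x,y,z mm [-114.7  -75.1  108.6] F ex,ey,z [0.2 0.1 0.2]
```

View pics/s1.png

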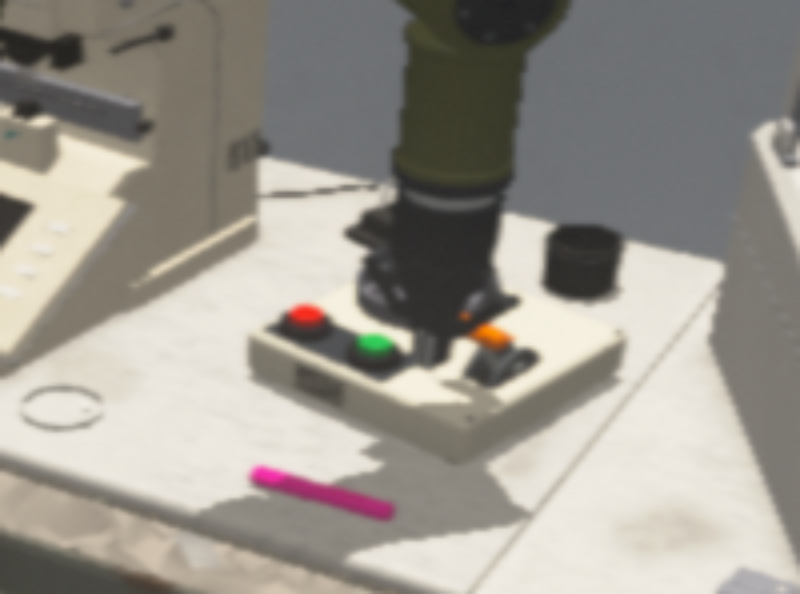

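The closed fingers stand clear in front of the orange handle (about pixel (430,345) against (490,335) in the crop), and the buttons are untouched. I'll push in short steps, watching the force.

```bash
python3 - <<'E'
from h import *
ctrl.movel(W(-.09,-.075,.108),max_speed=.08); st("near")
x=-.09
while x<.0005:
    x=min(x+.008,.0005)
    z=.108+(.006 if -.06<x<-.01 else 0)
    ctrl.movel(W(x,-.075,.108),max_speed=.06); s=st()
    if np.linalg.norm(s["contact_force"])>25: print("stop");break
im,d=vision.grab_frame("scene"); cv2.imwrite("pics/s2.png",cv2.resize(im[130:310,230:430],None,fx=4,fy=3.3))
E
```

```text
near t7.03 pol x,y,z mm [-90.1 -75.  108. ] F ex,ey,z [-0.2 -0.8  0.1]
 t7.31 pol x,y,z mm [-81.8 -75.  108. ] F ex,ey,z [-0.5 -0.3  0.9]
 t7.59 pol x,y,z mm [-75.5 -75.  107.8] F ex,ey,z [-4.3  0.1  2.4]
 t7.88 pol x,y,z mm [-67.9 -75.1 107.9] F ex,ey,z [-6.6 -0.   5.7]
 t8.16 pol x,y,z mm [-57.3 -75.  108. ] F ex,ey,z [-0.5  0.5 -0.4]
 t8.44 pol x,y,z mm [-49.4 -74.9 107.9] F ex,ey,z [-0.2 -0.4  0.1]
 t8.72 pol x,y,z mm [-41.6 -75.  107.9] F ex,ey,z [ 0.1  0.1 -0.9]
 t9.01 pol x,y,z mm [-34.  -75.2 107.9] F ex,ey,z [-1.8 -0.5  0.9]
 t9.29 pol x,y,z mm [-26.5 -75.2 107.9] F ex,ey,z [-3.1 -0.7  2.3]
 t9.57 pol x,y,z mm [-17.8 -74.9 107.8] F ex,ey,z [-1.  -0.9 -0.8]
 t9.86 pol x,y,z mm [ -9.  -74.8 108.2] F ex,ey,z [-0.7  0.5  0.3]
 t10.14 pol x,y,z mm [ -1.5 -74.9 108.1] F ex,ey,z [ 1.4  0.1 -0.5]
 t10.39 pol x,y,z mm [  0.6 -75.  108. ] F ex,ey,z [-0.5  0.4  0.3]
```

View pics/s2.png

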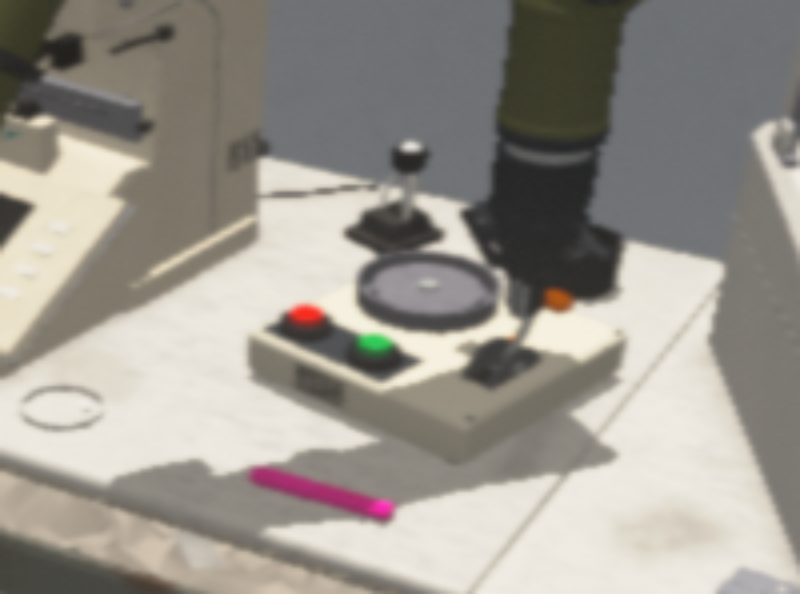

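Two clicks showed in the force, and the handle (560,298) now leans back. I'll feel for the hard stop gently, then back off and measure the handle.

```bash
python3 - <<'E'
from h import *
for x in (.002,.0035,.005,.0065,.008):
    ctrl.movel(W(x,-.075,.108),max_speed=.03); s=st()
    if -(s["contact_force"][:2]@ex)>8: print("stop");break
ctrl.movel(W(-.05,-.075,.108),max_speed=.12); ctrl.movel(W(-.10,-.02,.16),max_speed=.2);st("ret")
for c in ("top","scene"):
    im,d=vision.grab_frame(c); P=cloud(c,d); cv2.imwrite(f"pics/{c}3.png",cv2.resize(im[130:310,230:430],None,fx=4,fy=3.3))
    hsv=cv2.cvtColor(im,cv2.COLOR_BGR2HSV)
    reg=(P[...,0]>.4)&(P[...,0]<.85)&(P[...,1]<-.15)&(P[...,1]>-.4)&(P[...,2]>.105)&(P[...,2]<.14)
    m=reg&(hsv[...,0]>=4)&(hsv[...,0]<=22)&(hsv[...,1]>120); p=np.median(P[m],0); d=p[:2]-C; print(c,m.sum(),d@ex,d@ey,p[2])
E
```

```text
t10.69 pol x,y,z mm [  2.1 -75.  108. ] F ex,ey,z [1.2 0.8 0.2]
 t10.94 pol x,y,z mm [  3.6 -75.  108. ] F ex,ey,z [-0.7 -0.5 -1.2]
 t11.19 pol x,y,z mm [  3.8 -75.  107.8] F ex,ey,z [-5.1 -0.   2.9]
 t11.44 pol x,y,z mm [  3.9 -75.  107.8] F ex,ey,z [-8.8  0.9  5.9]
stop
ret t12.66 pol x,y,z mm [-99.  -20.2 160.1] F ex,ey,z [-0.5  0.4 -0.5]
top 0 nan nan nan
scene 83 0.01826237333251922 -0.079425906117426 0.12419198874595222
  return _methods._mean(a, axis=axis, dtype=dtype,
  ret = um.true_divide(
```

View pics/scene3.png

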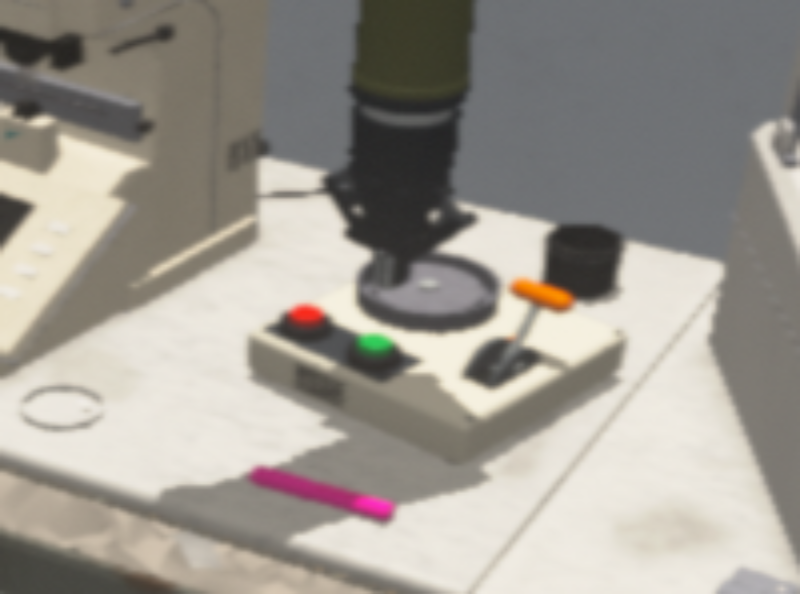

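View pics/top3.png

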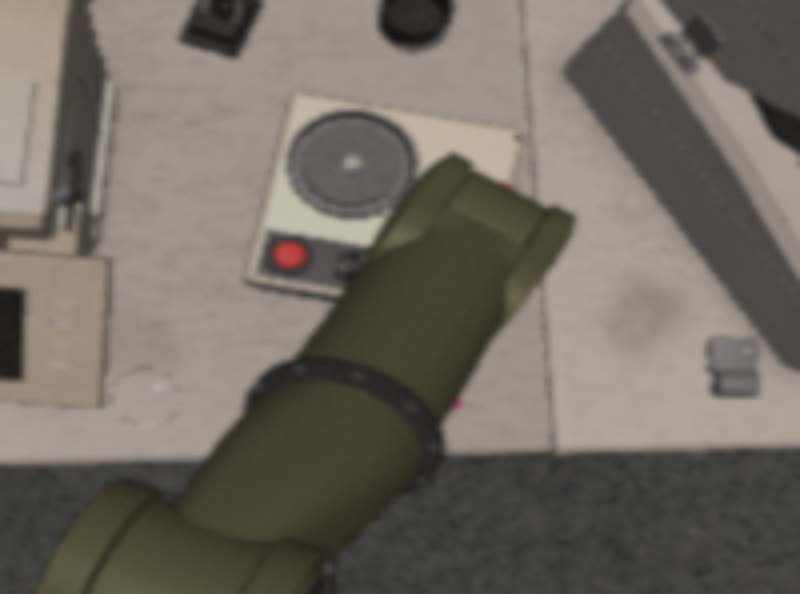

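The lever is home: the hard stop was felt at x +3.9 mm and it stayed put after release, with the handle measured at x +18 mm (front surface). Now the green button.

```bash
python3 - <<'E'
from h import *
ctrl.movel(W(-.076,.005,.12),max_speed=.15); ctrl.movel(W(-.076,.005,.083),max_speed=.06); st("above")
z=.083
while z>.062:
    z-=.0015; ctrl.movel(W(-.076,.005,z),max_speed=.03); s=st("%.4f"%z)
    if s["contact_force"][2]>12: print("bottom");break
ctrl.pause(.2); st("hold")
ctrl.movel(W(-.076,.005,.13),max_speed=.08)
ctrl.movel(W(-.09,.005,.25),max_speed=.2); st("up")
im,d=vision.grab_frame("scene"); cv2.imwrite("pics/s4.png",cv2.resize(im[130:310,230:430],None,fx=4,fy=3.3)); P=cloud("scene",d)
cv2.imwrite("pics/s4full.png",im)
for n in ("start_button_top","lever_grip","stop_button_top"):
    for r in models.masks_of("scene",n)[:1]:
        p=np.median(P[r["mask"]&(d>0)],0); e=p[:2]-C; print(n,r["p"],e@ex,e@ey,p[2])
E
```

```text
above t14.03 pol x,y,z mm [-75.9   4.9  83. ] F ex,ey,z [-0.1 -0.8  1.1]
0.0815 t14.28 pol x,y,z mm [-75.9   5.   81.7] F ex,ey,z [-0.3  0.   0.5]
0.0800 t14.53 pol x,y,z mm [-76.   5.  80.] F ex,ey,z [-0.7  0.8  1.2]
0.0785 t14.78 pol x,y,z mm [-76.1   5.   78.4] F ex,ey,z [-0.3  0.1  0.3]
0.0770 t15.03 pol x,y,z mm [-75.8   4.9  77.1] F ex,ey,z [ 0.4 -0.1  1.1]
0.0755 t15.28 pol x,y,z mm [-75.8   4.9  75.6] F ex,ey,z [ 0.5 -0.2  2.6]
0.0740 t15.53 pol x,y,z mm [-75.8   4.9  74.1] F ex,ey,z [-0.5  0.1  2.5]
0.0725 t15.78 pol x,y,z mm [-75.9   4.9  72.5] F ex,ey,z [-0.8 -0.4  3.9]
0.0710 t16.02 pol x,y,z mm [-75.8   4.9  71.1] F ex,ey,z [ 0.3 -0.5  5.7]
0.0695 t16.27 pol x,y,z mm [-75.8   4.9  70.9] F ex,ey,z [-4.2  0.7 19.5]
bottom
hold t16.48 pol x,y,z mm [-75.8   4.9  70.9] F ex,ey,z [-4.1 -0.4 20. ]
up t18.13 pol x,y,z mm [-90.5   5.3 248.9] F ex,ey,z [ 0.6 -0.2 -0.1]
start_button_top 0.46 -0.08149772322417745 0.0022261401947545234 0.07656922477083755
lever_grip 0.56 0.01535792671939981 -0.07654663305828172 0.12162369971017616
stop_button_top 0.55 -0.07969998901283226 0.07034671050035622 0.07441198913389545
```

View pics/s4.png

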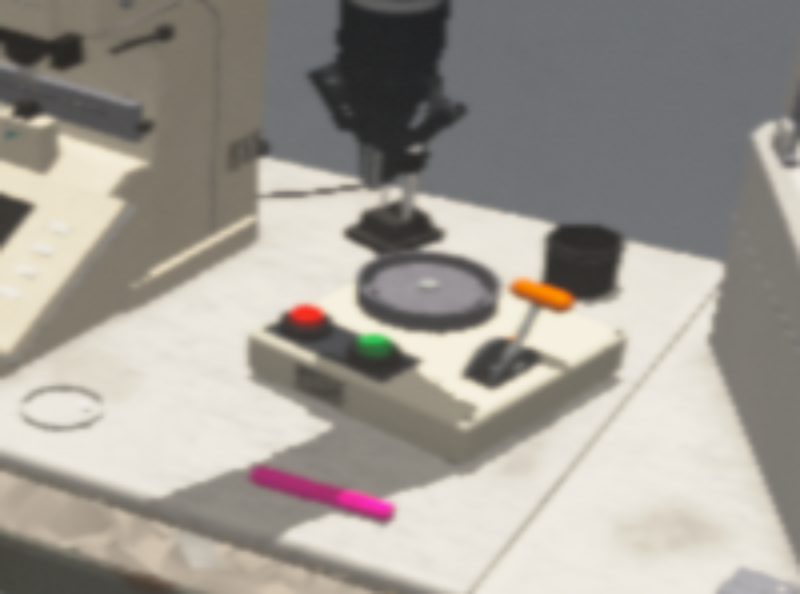

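The green button (375,346) is up again. The lever (540,293) is unchanged in fast, and red (305,317), the pen and the lens blank are where they were. The arm is clear, so I'm handing in.

```bash
python3 -c "
from station import ticket; print(ticket.close_job())"
```

```text
the job is handed in; nothing more can be done
None
```

The polisher is set to fast and was started. I handed the job in about 18 s into the 42 s limit; no verdict is reported back.

- **Lever:** I pushed it with shut fingertips through both clicks, at about 9 N. I then felt it rest against the hard stop at about 10 N, and it stayed there after I backed off. The camera puts the handle's visible front surface at x +15 to +18 mm, which fits the +22 mm expected for its centre in the fast position.
- **Green button:** After that I pressed it right down, about 6 mm of travel with 20 N at the bottom, and let it come up. The camera then measured its top at 77 mm, so it is up.
- **Red button and bystanders:** I never touched the red button. The pen and lens blank look unmoved in the last picture. I did not re-measure the bracket, tray, spray bottle or pliers afterwards, but the arm met no unexpected force at any of its stops.
- **Check that failed:** After the lever push, the top camera's view of the handle was blocked by the arm. The final lever check therefore rests on the scene camera and the felt stop.

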